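# Make up two dye kits

### The job

Make up two dye kits for the workshop: stand the turquoise and the pink squeeze bottle in the silver-grey tray, and the yellow squeeze bottle and the black tub in the blue tray, one to a compartment, with the small orange-lidded tub stacked centrally on top of the black tub. Everything ends upright, flat on its foot, and no bottle may tip over on the way. Leave the purple bottle, the green bottle and the navy-lidded tub where they stand.

Things in the scene. Friction and masses are not known exactly. Their poses are not given: they have to be found in the camera images.
- turquoise_bottle: Turquoise squeeze bottle, round, standing: body 48 mm in diameter and 75 mm high, sloping shoulder to 84 mm, white collar 25 mm wide from 82 to 94 mm, white nozzle to 108 mm (full height). Origin: centre of its underside, z up its axis. About 120 g, loose. Grip it round the body, 45 to 65 mm above its foot.
- pink_bottle: Pink squeeze bottle, round, standing: body 48 mm in diameter and 75 mm high, sloping shoulder to 84 mm, white collar 25 mm wide from 82 to 94 mm, white nozzle to 108 mm (full height). Origin: centre of its underside, z up its axis. About 120 g, loose. Grip it round the body, 45 to 65 mm above its foot.
- yellow_bottle: Yellow squeeze bottle, round, standing: body 48 mm in diameter and 75 mm high, sloping shoulder to 84 mm, white collar 25 mm wide from 82 to 94 mm, white nozzle to 108 mm (full height). Origin: centre of its underside, z up its axis. About 120 g, loose. Grip it round the body, 45 to 65 mm above its foot.
- black_tub: All-black powder tub with a black lid; round, 54 mm in diameter, 55 mm high, flat top and bottom. Origin: centre of its underside, z up its axis. About 160 g, loose.
- orange_tub: Small white powder tub with an orange lid; round, 42 mm in diameter, 50 mm high, flat top and bottom. Origin: centre of its underside, z up its axis. About 70 g, loose.
- silver_tray: Silver-grey shallow kit tray, fixed to the table, 80 mm (its x) by 156 mm (its y), floor 4 mm thick, rim and middle wall 4 mm thick with their tops 14 mm above the table. One wall across the middle makes two square compartments, 72 by 72 mm inside, centred at y = +38 mm and y = -38 mm, x = 0. Origin: centre of its underside, on the table top.
- blue_tray: Blue shallow kit tray, fixed to the table, 80 mm (its x) by 156 mm (its y), floor 4 mm thick, rim and middle wall 4 mm thick with their tops 14 mm above the table. One wall across the middle makes two square compartments, 72 by 72 mm inside, centred at y = +38 mm and y = -38 mm, x = 0. Origin: centre of its underside, on the table top.
- purple_bottle: Purple squeeze bottle, round, standing: body 48 mm in diameter and 75 mm high, sloping shoulder to 84 mm, white collar 25 mm wide from 82 to 94 mm, white nozzle to 108 mm (full height). Origin: centre of its underside, z up its axis. About 120 g, loose. Grip it round the body, 45 to 65 mm above its foot. A spare, to be left alone.
- green_bottle: Leaf-green squeeze bottle, round, standing: body 48 mm in diameter and 75 mm high, sloping shoulder to 84 mm, white collar 25 mm wide from 82 to 94 mm, white nozzle to 108 mm (full height). Origin: centre of its underside, z up its axis. About 120 g, loose. Grip it round the body, 45 to 65 mm above its foot. A spare, to be left alone.
- navy_tub: Small white powder tub with a navy-blue lid; a spare, to be left alone; round, 42 mm in diameter, 50 mm high, flat top and bottom. Origin: centre of its underside, z up its axis. About 70 g, loose.
Mind the look-alikes: they are no part of the job. Of the things that look like the black_tub, the smallest one is meant.

How it is judged:
At the end, for the whole second after the job is handed in: Each bottle and the black tub stand on the floor of a compartment of their tray, within 16 mm of its centre each way; orange tub on black tub, axes within 12 mm; all within 7 degrees of upright and at rest. The three spares are upright, within 30 mm of where they started (z of turquoise_bottle in the frame of silver_tray between -0.002 and 0.009 m and x of turquoise_bottle in the frame of silver_tray between -0.016 and 0.016 m and (y of turquoise_bottle in the frame of silver_tray between 0.022 and 0.054 m or y of turquoise_bottle in the frame of silver_tray between -0.054 and -0.022 m) and angle between each of turquoise_bottle, pink_bottle, yellow_bottle, black_tub, orange_tub, purple_bottle, green_bottle, navy_tub's own z axis and vertical below 0.12 rad and linear speed of each of turquoise_bottle, pink_bottle, yellow_bottle, black_tub, orange_tub below 0.02 m/s and z of pink_bottle in the frame of silver_tray between -0.002 and 0.009 m and x of pink_bottle in the frame of silver_tray between -0.016 and 0.016 m and (y of pink_bottle in the frame of silver_tray between 0.022 and 0.054 m or y of pink_bottle in the frame of silver_tray between -0.054 and -0.022 m) and z of yellow_bottle in the frame of blue_tray between -0.002 and 0.009 m and x of yellow_bottle in the frame of blue_tray between -0.016 and 0.016 m and (y of yellow_bottle in the frame of blue_tray between 0.022 and 0.054 m or y of yellow_bottle in the frame of blue_tray between -0.054 and -0.022 m) and z of black_tub in the frame of blue_tray between -0.002 and 0.009 m and x of black_tub in the frame of blue_tray between -0.016 and 0.016 m and (y of black_tub in the frame of blue_tray between 0.022 and 0.054 m or y of black_tub in the frame of blue_tray between -0.054 and -0.022 m) and horizontal distance between orange_tub and black_tub below 0.012 m and z of orange_tub in the frame of black_tub between 0.051 and 0.059 m and distance of each of purple_bottle, green_bottle, navy_tub from where it was at the start of the episode below 0.03 m); the robot touches nothing.
It fails at once if a bottle is tipped over (more than 34 degrees) (angle between any of turquoise_bottle, pink_bottle, yellow_bottle, purple_bottle, green_bottle's own z axis and vertical above 0.6 rad).
It fails at once if a spare (purple bottle, green bottle, navy-lidded tub) is moved more than 30 mm (distance of any of purple_bottle, green_bottle, navy_tub from where it was at the start of the episode above 0.03 m).
It also fails if it takes over 125 s, if anything falls off the work surface, if the arm or the gripper's body presses on something with over 40 N, if the wrist force passes 120 N, or if a joint passes its speed limit or range.

### The arm

A 6-joint arm with a two-finger parallel gripper is mounted at the origin on the work surface. World frame = base frame: x ahead of the robot, y to its left, z up, the work surface at z = 0. Lengths are in m, angles in rad, forces in N, time in s.
With the tool pointing down it reaches from about 0.4 to 0.925 m from the base axis. Payload 3.4 kg.
Tool frame: the origin (TCP) lies midway between the tips of the shut fingers; the grasp point (between the pads) lies 19 mm behind it; z points along the fingers, y is the line along which they close (so a half turn about z gives the same grasp; the last joint's range is limited). The gripper opens to 85 mm and grips with 20 to 120 N. Pads are 22 mm wide; open, the fingers measure 114 mm over their backs; the gripper's body (76 mm by 85 mm) begins 54 mm behind the grasp point. The pads swing forward as they close: fully open they stand 13 mm farther back than shut.
Start: joints at [-1.292, 0.307, 1.506, -0, 1.328, -0.073], TCP at [0.199, -0.54, 0.231] pointing down, gripper open.
Joint ranges: [-3.12, 3.12], [-1.05, 2.28], [0.14, 2.33], [-1.42, 4.57], [0.1, 2.73], [-2.68, 2.68]. Speed limits (rad/s): [2.57, 2.57, 3.14, 3.14, 3.14, 3.14].

### API

Orientations are given as a unit quaternion [x, y, z, w].
In Python, from rig import ctrl gives the robot as it stands.
- The arm moves only by the tool drive_tool, never from a script. Its argument "rows" is a list of rows, each a list of 3 entries, a list of its own where there are three numbers: the opening, from 0 (shut) to 1 (fully open), then the shift along the tool's x, y, z as a fraction of full scale, then the turn, a rotation vector about the tool's x, y, z as a fraction of full scale. A call has 1 to 12 rows; each row shifts and turns the commanded pose from where the row before left it, along the tool's axes as they then stand; what a row does not reach is not made up. Full scale, the value 1, is 3 cm for a shift and 0.12 rad for a turn. A row lasts 1/12 s, in which the tool goes at most 41.7 mm and 7.16 degrees, less where a joint would pass 70% of its speed; a pose out of reach is approached as far as the arm can. A call with a number of a shift or a turn outside -1 to 1 is refused whole. A call with a gripper value outside its range is refused whole. The fingers move at their own pace and stop on an object; "newtons" is the grip in N (left out, the last holds). Time passes only in rows, so rows that do not move let the fingers close. It gives the time, the measured TCP pose, the force, the opening and the grip force at its end, in the units of the state.
- ctrl.observe(): the state, without advancing time (a new reading comes with each control period).
- ctrl.camera(name): name is "scene" or "top" or "wrist"; returns (picture, depth): 384x512x3 uint8, red, green, blue; 384x512 float32, m along the optical axis (not along the pixel's ray), 0 where there is no reading.
- ctrl.camera_info(name): a dict with "intrinsics" (3x3 intrinsics, pixels), "rvec" (rotation vector, rad) and "tvec" (3), from world to camera coordinates, as OpenCV has them. Camera axes: x right, y down, z forward; pixel columns grow to the right and rows downward; lengths in m; the calibration is good to about 2 mm. A picture is of the moment at which its call begins: read the wrist's pose just before it. camera_info takes no time and is no camera call; for the wrist camera it gives the pose at the moment of the call.
- ctrl.hand_in(): hands the job in; it is judged then, once.
The state is a dict: "time": time; "joints": joint angles; "dq": joint speeds; "effort": joint torques, N m; "tool_pos": TCP position; "tcp_rot": TCP orientation; "ft_force": force on the tool from outside, world axes, zero at the start; "ft_torque": the same for the moment, N m; "opening": finger opening in m; "grip_force": force on a finger pad.
Only numpy, scipy, OpenCV 4.12 (cv2) and the standard library are available. Lean on these libraries where they do the work, as an engineer would, in place of code of your own. Each camera call takes 0.05 s, during which the arm holds its last target. There are 200 camera calls.

## Working session

There is one attempt and no reset: what is moved stays moved. The work goes in short steps, Python scripts to look and compute and a tool call to move; the robot and the scene stay as the last step left them, time stands still between calls to the robot, and variables do not carry over. Pictures are saved under pics/ and viewed, at most 14 in all, crops included, and the job is handed in when it is done.

Besides the shell and the picture viewer there is one more tool, called after "Request:" by a JSON object that holds its "fn" and its "kwargs", one argument or row to a line. drive_tool: Moves the arm, as the interface text tells. Its arguments: {"type":"object","properties":{"rows":{"type":"array","items":{"type":"array"}},"newtons":{"type":"number"}},"required":["rows"]}

```bash
mkdir -p pics; cat > h.py <<'E'
import numpy as np, cv2
from rig import ctrl
def grab(n,fn=None):
    i=ctrl.camera_info(n); p,d=ctrl.camera(n)
    if fn: cv2.imwrite('pics/'+fn,p[:,:,::-1])
    return p,d,i
def world(d,i):
    K=np.array(i['intrinsics']);R=cv2.Rodrigues(np.array(i['rvec'],float))[0];t=np.array(i['tvec'],float).ravel()
    v,u=np.mgrid[:d.shape[0],:d.shape[1]]
    c=np.stack([(u-K[0,2])/K[0,0]*d,(v-K[1,2])/K[1,1]*d,d],-1)
    return (c-t)@R
E
python3 - <<'E'
from h import *
for n in('scene','top'):
    p,d,i=grab(n,n+'0.png'); np.savez(n+'0.npz',p=p,d=d,w=world(d,i)); print(n,i)
print(ctrl.observe())
E
```

```text
scene {'intrinsics': array([[473.79658681,   0.        , 255.68300361],
       [  0.        , 473.79658681, 193.26799409],
       [  0.        ,   0.        ,   1.        ]]), 'rvec': array([ 2.16636051,  1.29057198, -0.431537  ]), 'tvec': array([-0.22917485, -0.39195532,  1.20462887])}
top {'intrinsics': array([[362.08714966,   0.        , 255.6568777 ],
       [  0.        , 362.08714966, 188.06749405],
       [  0.        ,   0.        ,   1.        ]]), 'rvec': array([ 2.17901853, -2.19267584,  0.16076359]), 'tvec': array([-0.05351355,  0.54339475,  0.7455863 ])}
{'time': 0.1, 'joints': array([-1.29151722e+00,  3.07477392e-01,  1.50752345e+00,  1.19340188e-05,
        1.32837809e+00, -7.35145389e-02]), 'dq': array([ 0.00176856, -0.00385273, -0.00455887,  0.00029098, -0.00071414,
       -0.00059507]), 'effort': array([-2.61104769e-04, -4.58530104e+01, -2.52609318e+01, -5.51664220e-05,
        5.65311173e-03, -6.49619665e-07]), 'tool_pos': array([ 0.19847978, -0.539011  ,  0.23049233]), 'tcp_rot': array([ 9.84482239e-01,  1.75481973e-01, -8.59657149e-05, -8.89012854e-04]), 'ft_force': array([-0.78977104,  0.44707667, -0.28573246]), 'ft_torque': array([8.17980034e-03, 5.72262362e-05, 8.06460946e-03]), 'grip_force': 0.0, 'opening': 0.08531877847130814}
```

View pics/top0.png

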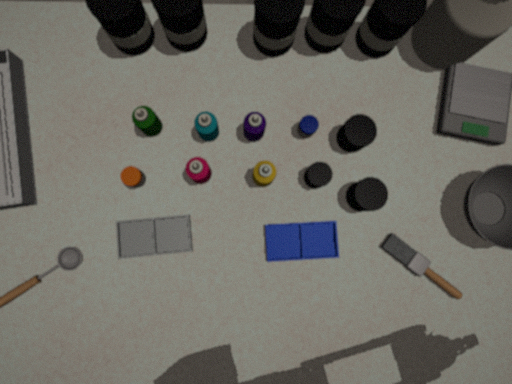

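View pics/scene0.png

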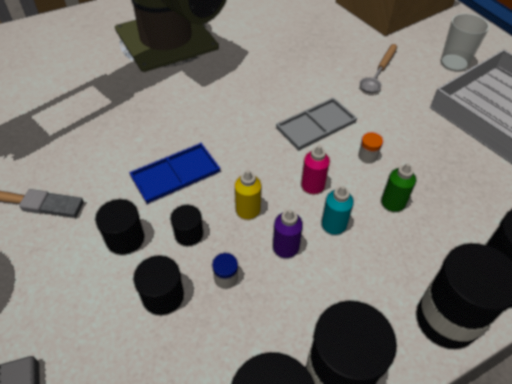

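The top view shows bottles green (147,120), turquoise (207,125), purple (255,125), pink (198,169) and yellow (264,172). The tubs are navy (308,125), orange (131,177) and the small black one (318,175). The silver tray is at (155,236) and the blue at (301,241). The scene view agrees with this.

```bash
python3 - <<'E'
from h import *
z=np.load('top0.npz');w=z['w'];p=z['p']
S=dict(green=(147,120),turq=(207,125),purple=(255,125),pink=(198,169),yellow=(264,172),navy=(308,125),orange=(131,177),black=(318,175),bigb1=(357,133),bigb2=(367,194))
print('table z',np.median(w[270:330,60:200,2]))
for n,(u,v) in S.items():
    a=w[v-25:v+26,u-25:u+26].reshape(-1,3)
    up=a[(a[:,2]>.03)]; mz=np.percentile(up[:,2],98)
    t=up[(up[:,2]>mz-(.02 if mz>.07 else .006))]
    print(n,'top',mz.round(4),'mid',((t.max(0)+t.min(0))/2).round(4),'mean',t.mean(0).round(4),'ext',(t.max(0)-t.min(0)).round(3),len(t))
hsv=cv2.cvtColor(p,cv2.COLOR_RGB2HSV)
for n,m,(u,v) in(('blue',(hsv[...,0]>110)&(hsv[...,1]>150),(301,241)),('silver',(abs(p.astype(int).max(2)-p.astype(int).min(2))<14)&(p.max(2)<130),(155,236))):
    mm=np.zeros(m.shape,np.uint8);mm[v-35:v+36,u-50:u+51]=m[v-35:v+36,u-50:u+51]
    mm=cv2.morphologyEx(mm,cv2.MORPH_CLOSE,np.ones((5,5)))
    c=max(cv2.findContours(mm,0,1)[0],key=cv2.contourArea)
    r=cv2.minAreaRect(c);b=cv2.boxPoints(r)
    i=None
    q=w[c[:,0,1],c[:,0,0]]; m2=w[mm>0]
    rr=cv2.minAreaRect(m2[:,:2].astype(np.float32)*1000);print(n,r,'world',rr,np.median(m2[:,2]))
E
```

```text
table z -1.953106576376794e-05
green top 0.8005 mid [ 0.461  -0.0251  0.8005] mean [ 0.461  -0.0251  0.8005] ext [0. 0. 0.] 14
turq top 0.8005 mid [ 0.461  -0.0251  0.8005] mean [ 0.461  -0.0251  0.8005] ext [0. 0. 0.] 12
purple top 0.8005 mid [ 0.461  -0.0251  0.8005] mean [ 0.461  -0.0251  0.8005] ext [0. 0. 0.] 15
pink top 0.1083 mid [0.5258 0.0256 0.4445] mean [0.5719 0.0588 0.1342] ext [0.129 0.101 0.712] 132
yellow top 0.1102 mid [ 0.5218 -0.055   0.4457] mean [ 0.5633 -0.0694  0.1453] ext [0.121 0.06  0.71 ] 131
navy top 0.0533 mid [ 0.5797 -0.1081  0.424 ] mean [ 0.6739 -0.1682  0.0633] ext [0.237 0.166 0.753] 288
orange top 0.0531 mid [0.5236 0.0994 0.4239] mean [0.5654 0.1992 0.064 ] ext [0.125 0.249 0.753] 317
black top 0.0883 mid [ 0.461  -0.0251  0.8005] mean [ 0.461  -0.0251  0.8005] ext [0. 0. 0.] 11
bigb1 top 0.0754 mid [ 0.5777 -0.167   0.4282] mean [ 0.654  -0.2677  0.0839] ext [0.233 0.284 0.745] 942
bigb2 top 0.0749 mid [ 0.5108 -0.1753  0.4277] mean [ 0.525  -0.2876  0.0746] ext [0.099 0.3   0.746] 973
blue ((301.2095031738281, 240.6895294189453), (34.656707763671875, 70.46197509765625), 87.1375961303711) world ((428.8756408691406, -129.04981994628906), (74.34919738769531, 205.14633178710938), 2.370023250579834) 0.004520819145993597
silver ((151.48580932617188, 235.22923278808594), (43.91179275512695, 82.68927764892578), 82.23483276367188) world ((462.24053955078125, 118.47882843017578), (138.61160278320312, 285.847900390625), 4.835135459899902) 0.004235573637554342
```

```bash
python3 - <<'E'
from h import *
z=np.load('top0.npz');w=z['w'];p=z['p'];d=z['d']
S=dict(green=(147,120),turq=(207,125),purple=(255,125),pink=(198,169),yellow=(264,172),navy=(308,125),orange=(131,177),black=(318,175),bigb1=(357,133),bigb2=(367,194))
for n,(u,v) in S.items():
    r=22
    a=w[v-r:v+r+1,u-r:u+r+1][d[v-r:v+r+1,u-r:u+r+1]>0]
    mz={'navy':.05,'orange':.05,'black':.055}.get(n,.108)
    if 'big' in n: mz=.075
    t=a[(a[:,2]>mz-(.024 if mz>.1 else .007))&(a[:,2]<mz+.01)]
    print(n,'med',np.median(t,0).round(4),'mid',((t.max(0)+t.min(0))/2).round(4)[:2],'ext',(t.max(0)-t.min(0)).round(3),len(t))
for n,(u,v) in(('blue',(301,241)),('silver',(155,236))):
    a=w[v-32:v+33,u-48:u+49]; t=a[(d[v-32:v+33,u-48:u+49]>0)&(a[...,2]>.0022)&(a[...,2]<.02)]
    c=np.median(t[:,:2],0)
    for lo,hi in((.0022,.02),(.007,.018)):
      q=t[(t[:,2]>lo)&(t[:,2]<hi)]; print(n,cv2.minAreaRect(q[:,:2].astype(np.float32)*1000),q.mean(0).round(4),len(q))
E
```

```text
green med [0.6823 0.171  0.094 ] mid [0.6834 0.1719] ext [0.028 0.027 0.027] 149
turq med [0.6707 0.0457 0.0941] mid [0.6734 0.0475] ext [0.024 0.026 0.026] 145
purple med [ 0.6702 -0.0522  0.0946] mid [ 0.6724 -0.0524] ext [0.026 0.024 0.026] 144
pink med [0.5767 0.0625 0.0941] mid [0.5788 0.0637] ext [0.026 0.028 0.026] 152
yellow med [ 0.5699 -0.0722  0.0942] mid [ 0.5715 -0.0726] ext [0.028 0.03  0.027] 145
navy med [ 0.677  -0.1699  0.0501] mid [ 0.6779 -0.1707] ext [0.041 0.041 0.01 ] 303
orange med [0.5671 0.2033 0.0496] mid [0.5664 0.2036] ext [0.039 0.041 0.01 ] 329
black med [ 0.5695 -0.1893  0.0551] mid [ 0.5696 -0.1901] ext [0.051 0.053 0.01 ] 507
bigb1 med [ 0.6591 -0.2736  0.0722] mid [ 0.6592 -0.2741] ext [0.07  0.07  0.008] 857
bigb2 med [ 0.5254 -0.2901  0.0723] mid [ 0.5265 -0.2908] ext [0.068 0.069 0.008] 907
blue ((429.5527648925781, -157.28282165527344), (212.27349853515625, 139.59974670410156), 89.2326431274414) [ 0.4285 -0.1574  0.006 ] 2781
blue ((429.13238525390625, -156.32122802734375), (79.9952163696289, 156.50416564941406), 2.6901586055755615) [ 0.4276 -0.1598  0.013 ] 586
silver ((442.9130859375, 160.59030151367188), (207.7436981201172, 137.9596405029297), 89.66304016113281) [0.4422 0.1626 0.006 ] 2742
silver ((442.0911560058594, 162.3709716796875), (79.97362518310547, 157.664306640625), 5.013396739959717) [0.4412 0.1657 0.013 ] 592
```

Request:
{"fn": "drive_tool", "kwargs": {
  "rows": [
    [1,[0,0,0],[0,0,-1]],
    [1,[0,0,0],[0,0,-1]],
    [1,[0,0,0],[0,0,-1]],
    [1,[0,0,0],[0,0,-1]],
    [1,[0,0,0],[0,0,-1]],
    [1,[0,0,0],[0,0,-1]],
    [1,[0,0,0],[0,0,-1]],
    [1,[0,0,0],[0,0,-1]],
    [1,[0,0,0],[0,0,-1]],
    [1,[0,0,0],[0,0,-1]],
    [1,[0,0,0],[0,0,-0.15]],
    [1,[0,0,0],[0,0,0]]
  ],
  "newtons": 40
}}

```text
time: 1.1
tool_pos: [0.1986, -0.5393, 0.2309]
tcp_rot: [0.708, 0.706, 0.0, -0.0]
ft_force: [0.3, 0.5, 0.2]
opening: 0.0853
grip_force: 0.0
```

Request:
{"fn": "drive_tool", "kwargs": {
  "rows": [
    [1,[0.8,0.5,0],[0,0,0]],
    [1,[0.8,0.5,0],[0,0,0]],
    [1,[0.8,0.5,0],[0,0,0]],
    [1,[0.8,0.5,0],[0,0,0]],
    [1,[0.8,0.5,0],[0,0,0]],
    [1,[0.8,0.5,0],[0,0,0]],
    [1,[0.8,0.5,0],[0,0,0]],
    [1,[0.8,0.5,0],[0,0,0]],
    [1,[0.8,0.5,0],[0,0,0]],
    [1,[0.8,0.5,0],[0,0,0]],
    [1,[0.8,0.5,0],[0,0,0]],
    [1,[0.8,0.5,0],[0,0,0]]
  ]
}}

```text
time: 2.1
tool_pos: [0.3791, -0.2503, 0.2313]
tcp_rot: [0.708, 0.706, 0.0, 0.0]
ft_force: [0.1, -0.2, 0.4]
opening: 0.0855
grip_force: 0.0
```

Request:
{"fn": "drive_tool", "kwargs": {
  "rows": [
    [1,[0.8,0.5,0],[0,0,0]],
    [1,[0.8,0.5,0],[0,0,0]],
    [1,[0.8,0.5,0],[0,0,0]],
    [1,[0.8,0.5,0],[0,0,0]],
    [1,[0.8,0.5,0],[0,0,0]],
    [1,[0.8,0.5,0],[0,0,0]],
    [1,[0.8,0.5,0],[0,0,0]],
    [1,[0.8,0.5,0],[0,0,0]],
    [1,[0.8,0.5,0],[0,0,0]],
    [1,[0.8,0.5,0],[0,0,0]],
    [1,[0.8,0.5,0],[0,0,0]],
    [1,[0,0,0],[0,0,0]]
  ]
}}

```text
time: 3.1
tool_pos: [0.5465, 0.0164, 0.2312]
tcp_rot: [0.707, 0.707, 0.002, 0.0]
ft_force: [-0.2, -0.5, 0.1]
opening: 0.0853
grip_force: 0.0
```

Request:
{"fn": "drive_tool", "kwargs": {
  "rows": [
    [1,[0.78,0.52,0],[0,0,0]],
    [1,[0.78,0.52,0],[0,0,0]],
    [1,[0,0,0.5],[0,0,0]],
    [1,[0,0,0.5],[0,0,0]],
    [1,[0,0,0],[0,0,0]]
  ]
}}

```text
time: 3.52
tool_pos: [0.5726, 0.0592, 0.1983]
tcp_rot: [0.708, 0.707, -0.002, -0.002]
ft_force: [-1.1, 0.3, -0.3]
opening: 0.0853
grip_force: 0.0
```

```bash
python3 - <<'E'
from h import *
p,d,i=grab('wrist','w1.png');w=world(d,i)
t=w[(d>0)&(w[...,2]>.085)&(w[...,2]<.112)]
m=np.linalg.norm(t[:,:2]-[.578,.063],axis=1)<.03
t=t[m];print(len(t),np.median(t,0),(t.max(0)+t.min(0))/2,t.max(0)-t.min(0),ctrl.observe()['tool_pos'])
E
```

```text
608 [0.58206309 0.06815311 0.09422662] [0.58300678 0.06666788 0.09703114] [0.02504097 0.0264092  0.02396896] [0.57313007 0.05903407 0.19955338]
```

View pics/w1.png

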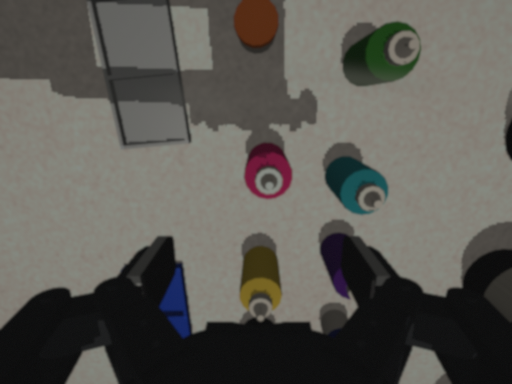

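The wrist view shows pink at (268,175), clear of its neighbours, and measured at about (0.580, 0.065). I'll go down and grip.

Request:
{"fn": "drive_tool", "kwargs": {
  "rows": [
    [1,[0.2,0.22,0.3],[0,0,0]],
    [1,[0,0,0.8],[0,0,0]],
    [1,[0,0,0.8],[0,0,0]],
    [1,[0,0,0.8],[0,0,0]],
    [1,[0,0,0.8],[0,0,0]],
    [1,[0,0,0.8],[0,0,0]],
    [1,[0,0,0.6],[0,0,0]],
    [1,[0,0,0.3],[0,0,0]],
    [1,[0,0,0],[0,0,0]],
    [1,[0,0,0],[0,0,0]]
  ]
}}

```text
time: 4.4
tool_pos: [0.5821, 0.0651, 0.0456]
tcp_rot: [0.707, 0.707, 0.0, 0.0]
ft_force: [-0.5, 0.1, 0.5]
opening: 0.0853
grip_force: 0.0
```

Request:
{"fn": "drive_tool", "kwargs": {
  "rows": [
    [0,[0,0,0],[0,0,0]],
    [0,[0,0,0],[0,0,0]],
    [0,[0,0,0],[0,0,0]],
    [0,[0,0,0],[0,0,0]],
    [0,[0,0,0],[0,0,0]],
    [0,[0,0,0],[0,0,0]],
    [0,[0,0,0],[0,0,0]],
    [0,[0,0,0],[0,0,0]]
  ],
  "newtons": 40
}}

```text
time: 5.07
tool_pos: [0.5823, 0.0653, 0.0468]
tcp_rot: [0.707, 0.707, 0.001, 0.001]
ft_force: [-0.5, -0.4, 6.0]
opening: 0.0469
grip_force: 40.5
```

Request:
{"fn": "drive_tool", "kwargs": {
  "rows": [
    [0,[0,0,-0.5],[0,0,0]],
    [0,[0,0,-0.9],[0,0,0]],
    [0,[0.3,-0.3,0],[0,0,0]],
    [0,[0.6,-0.65,0],[0,0,0]],
    [0,[0.7,-0.75,0],[0,0,0]],
    [0,[0.7,-0.75,0],[0,0,0]],
    [0,[0.7,-0.75,0],[0,0,0]],
    [0,[0.7,-0.75,0],[0,0,0]],
    [0,[0.5,-0.55,0],[0,0,0]],
    [0,[0.3,-0.28,0],[0,0,0]],
    [0,[0,0,0],[0,0,0]],
    [0,[0,0,0],[0,0,0]]
  ]
}}

```text
time: 6.07
tool_pos: [0.4382, 0.2006, 0.0874]
tcp_rot: [0.706, 0.708, 0.0, 0.0]
ft_force: [0.7, 0.3, 0.0]
opening: 0.0469
grip_force: 41.6
```

Request:
{"fn": "drive_tool", "kwargs": {
  "rows": [
    [0,[0,0,0.5],[0,0,0]],
    [0,[0,0,0.4],[0,0,0]],
    [0,[0,0,0.25],[0,0,0]],
    [0,[0,0,0],[0,0,0]],
    [0,[0,0,0],[0,0,0]]
  ]
}}

```text
time: 6.48
tool_pos: [0.4387, 0.1996, 0.0525]
tcp_rot: [0.707, 0.707, -0.0, -0.0]
ft_force: [0.4, -0.1, -0.7]
opening: 0.0467
grip_force: 41.5
```

Request:
{"fn": "drive_tool", "kwargs": {
  "rows": [
    [0,[0,0,0.06],[0,0,0]],
    [0,[0,0,0],[0,0,0]],
    [0.9,[0,0,0],[0,0,0]],
    [0.9,[0,0,0],[0,0,0]],
    [0.9,[0,0,0],[0,0,0]],
    [0.9,[0,0,0],[0,0,0]],
    [0.9,[0,0,-0.3],[0,0,0]],
    [1,[0,0,-0.8],[0,0,0]],
    [1,[0,0,-1],[0,0,0]],
    [1,[0,0,-1],[0,0,0]],
    [1,[0,0,-1],[0,0,0]],
    [1,[0,0,0],[0,0,0]]
  ]
}}

```text
time: 7.48
tool_pos: [0.4419, 0.2017, 0.1804]
tcp_rot: [0.707, 0.707, 0.005, 0.003]
ft_force: [1.6, 0.2, 1.4]
opening: 0.0853
grip_force: 0.0
```

Request:
{"fn": "drive_tool", "kwargs": {
  "rows": [
    [1,[-0.3,0.4,0],[0,0,0]],
    [1,[-0.55,0.85,0],[0,0,0]],
    [1,[-0.55,0.85,0],[0,0,0]],
    [1,[-0.55,0.85,0],[0,0,0]],
    [1,[-0.55,0.85,0],[0,0,0]],
    [1,[-0.55,0.85,0],[0,0,0]],
    [1,[-0.55,0.85,0],[0,0,0]],
    [1,[-0.55,0.85,0],[0,0,0]],
    [1,[-0.55,0.85,0],[0,0,0]],
    [1,[-0.4,0.6,0],[0,0,0]],
    [1,[0,0,0],[0,0,0]],
    [1,[0,0,0],[0,0,0]]
  ]
}}

```text
time: 8.48
tool_pos: [0.6724, 0.0464, 0.1734]
tcp_rot: [0.708, 0.707, -0.0, -0.0]
ft_force: [0.1, 0.6, -0.5]
opening: 0.0855
grip_force: 0.0
```

```bash
python3 - <<'E'
from h import *
p,d,i=grab('wrist');w=world(d,i)
for n,c in(('turq',(.672,.047)),('pink',(.4387,.2))):
    t=w[(d>0)&(w[...,2]>.085)&(w[...,2]<.115)];t=t[np.linalg.norm(t[:,:2]-c,axis=1)<.03]
    if len(t):print(n,len(t),np.median(t,0),(t.max(0)+t.min(0))/2,t.max(0)-t.min(0),ctrl.observe()['tool_pos'])
E
```

```text
turq 726 [0.67680276 0.05197822 0.09414903] [0.67692585 0.04926157 0.09704744] [0.02545671 0.02433444 0.02399746] [0.67128969 0.04713128 0.17343742]
```

Request:
{"fn": "drive_tool", "kwargs": {
  "rows": [
    [1,[0.05,0.1,0.3],[0,0,0]],
    [1,[0,0,0.8],[0,0,0]],
    [1,[0,0,0.9],[0,0,0]],
    [1,[0,0,0.9],[0,0,0]],
    [1,[0,0,0.8],[0,0,0]],
    [1,[0,0,0.5],[0,0,0]],
    [1,[0,0,0],[0,0,0]],
    [1,[0,0,0],[0,0,0]]
  ]
}}

```text
time: 9.2
tool_pos: [0.6733, 0.0497, 0.0469]
tcp_rot: [0.707, 0.708, -0.001, -0.001]
ft_force: [0.5, -0.7, -0.1]
opening: 0.0855
grip_force: 0.0
```

Request:
{"fn": "drive_tool", "kwargs": {
  "rows": [
    [0,[0,0,0],[0,0,0]],
    [0,[0,0,0],[0,0,0]],
    [0,[0,0,0],[0,0,0]],
    [0,[0,0,0],[0,0,0]],
    [0,[0,0,0],[0,0,0]],
    [0,[0,0,0],[0,0,0]],
    [0,[0,0,0],[0,0,0]],
    [0,[0,0,0],[0,0,0]]
  ]
}}

```text
time: 9.87
tool_pos: [0.6763, 0.0488, 0.05]
tcp_rot: [0.707, 0.707, 0.001, 0.001]
ft_force: [-1.2, 1.1, 5.8]
opening: 0.0467
grip_force: 41.2
```

Request:
{"fn": "drive_tool", "kwargs": {
  "rows": [
    [0,[0,0,-0.5],[0,0,0]],
    [0,[0,0,-0.9],[0,0,0]],
    [0,[0.12,-0.4,0],[0,0,0]],
    [0,[0.27,-0.8,0],[0,0,0]],
    [0,[0.33,-1,0],[0,0,0]],
    [0,[0.33,-1,0],[0,0,0]],
    [0,[0.33,-1,0],[0,0,0]],
    [0,[0.33,-1,0],[0,0,0]],
    [0,[0.33,-1,0],[0,0,0]],
    [0,[0.27,-0.9,0],[0,0,0]],
    [0,[0.21,-0.6,0],[0,0,0]],
    [0,[0,0,0],[0,0,0]]
  ]
}}

```text
time: 10.87
tool_pos: [0.4378, 0.1246, 0.0897]
tcp_rot: [0.707, 0.708, -0.002, -0.002]
ft_force: [-0.1, -0.4, -1.3]
opening: 0.0469
grip_force: 41.6
```

Request:
{"fn": "drive_tool", "kwargs": {
  "rows": [
    [0,[0,0,0.3],[0,0,0]],
    [0,[0,0,0.3],[0,0,0]],
    [0,[0,0,0],[0,0,0]],
    [0,[0,0,0],[0,0,0]]
  ]
}}

```text
time: 11.2
tool_pos: [0.4446, 0.124, 0.0711]
tcp_rot: [0.707, 0.707, -0.001, -0.0]
ft_force: [-0.6, 0.1, -1.8]
opening: 0.0471
grip_force: 41.6
```

Commanded height is about 0.072, and contact is expected near 0.052.

Request:
{"fn": "drive_tool", "kwargs": {
  "rows": [
    [0,[0,0,0.35],[0,0,0]],
    [0,[0,0,0.25],[0,0,0]],
    [0,[0,0,0],[0,0,0]],
    [0,[0,0,0],[0,0,0]],
    [0,[0,0,0],[0,0,0]]
  ]
}}

```text
time: 11.62
tool_pos: [0.4441, 0.1241, 0.0537]
tcp_rot: [0.707, 0.707, -0.0, -0.0]
ft_force: [0.6, 0.1, -0.9]
opening: 0.0468
grip_force: 43.0
```

Request:
{"fn": "drive_tool", "kwargs": {
  "rows": [
    [0,[0,0,0.07],[0,0,0]],
    [0,[0,0,0],[0,0,0]],
    [0.9,[0,0,0],[0,0,0]],
    [0.9,[0,0,0],[0,0,0]],
    [0.9,[0,0,0],[0,0,0]],
    [0.9,[0,0,0],[0,0,0]],
    [0.9,[0,0,-0.3],[0,0,0]],
    [1,[0,0,-0.8],[0,0,0]],
    [1,[0,0,-1],[0,0,0]],
    [1,[0,0,-1],[0,0,0]],
    [1,[0,0,-1],[0,0,0]],
    [1,[0,0,0],[0,0,0]]
  ]
}}

```text
time: 12.62
tool_pos: [0.448, 0.1251, 0.1809]
tcp_rot: [0.707, 0.707, 0.005, 0.003]
ft_force: [0.8, 0.2, -0.4]
opening: 0.0858
grip_force: 0.0
```

Request:
{"fn": "drive_tool", "kwargs": {
  "rows": [
    [1,[-0.4,0.28,0],[0,0,0]],
    [1,[-0.8,0.5,0],[0,0,0]],
    [1,[-0.8,0.5,0],[0,0,0]],
    [1,[-0.8,0.5,0],[0,0,0]],
    [1,[-0.8,0.5,0],[0,0,0]],
    [1,[-0.8,0.5,0],[0,0,0]],
    [1,[-0.8,0.5,0],[0,0,0]],
    [1,[-0.8,0.5,0],[0,0,0]],
    [1,[-0.57,0.5,0],[0,0,0]],
    [1,[0,0,0],[0,0,0]],
    [1,[0,0,0],[0,0,0]]
  ]
}}

```text
time: 13.53
tool_pos: [0.5727, -0.0737, 0.1744]
tcp_rot: [0.708, 0.706, -0.0, -0.0]
ft_force: [-0.7, 0.4, -0.0]
opening: 0.0854
grip_force: 0.0
```

```bash
python3 - <<'E'
from h import *
p,d,i=grab('wrist');w=world(d,i)
for n,c in(('yel',(.572,-.073)),('turq',(.4453,.1245)),('pink',(.4387,.2))):
    t=w[(d>0)&(w[...,2]>.085)&(w[...,2]<.115)];t=t[np.linalg.norm(t[:,:2]-c,axis=1)<.03]
    if len(t):print(n,len(t),np.median(t,0),(t.max(0)+t.min(0))/2,t.max(0)-t.min(0),ctrl.observe()['tool_pos'])
E
```

```text
yel 723 [ 0.57467406 -0.06836019  0.09417378] [ 0.57426972 -0.07083732  0.09700331] [0.02471568 0.02490008 0.02399847] [ 0.57171389 -0.0727566   0.17434531]
```

Aligned. Going down 0.126.

Request:
{"fn": "drive_tool", "kwargs": {
  "rows": [
    [1,[0.04,0.05,0.3],[0,0,0]],
    [1,[0,0,0.8],[0,0,0]],
    [1,[0,0,0.9],[0,0,0]],
    [1,[0,0,0.9],[0,0,0]],
    [1,[0,0,0.8],[0,0,0]],
    [1,[0,0,0.5],[0,0,0]],
    [1,[0,0,0],[0,0,0]],
    [1,[0,0,0],[0,0,0]]
  ]
}}

```text
time: 14.25
tool_pos: [0.5723, -0.0703, 0.0479]
tcp_rot: [0.707, 0.708, -0.001, -0.001]
ft_force: [0.7, 0.3, -0.2]
opening: 0.0857
grip_force: 0.0
```

Request:
{"fn": "drive_tool", "kwargs": {
  "rows": [
    [0,[0,0,0],[0,0,0]],
    [0,[0,0,0],[0,0,0]],
    [0,[0,0,0],[0,0,0]],
    [0,[0,0,0],[0,0,0]],
    [0,[0,0,0],[0,0,0]],
    [0,[0,0,0],[0,0,0]],
    [0,[0,0,0],[0,0,0]],
    [0,[0,0,0],[0,0,0]]
  ]
}}

```text
time: 14.92
tool_pos: [0.5748, -0.0717, 0.0505]
tcp_rot: [0.707, 0.707, 0.001, 0.001]
ft_force: [-0.3, 0.2, 5.9]
opening: 0.0468
grip_force: 40.6
```

Request:
{"fn": "drive_tool", "kwargs": {
  "rows": [
    [0,[0,0,-0.5],[0,0,0]],
    [0,[0,0,-0.9],[0,0,0]],
    [0,[-0.1,-0.4,0],[0,0,0]],
    [0,[-0.25,-0.8,0],[0,0,0]],
    [0,[-0.3,-0.9,0],[0,0,0]],
    [0,[-0.3,-0.9,0],[0,0,0]],
    [0,[-0.3,-0.9,0],[0,0,0]],
    [0,[-0.2,-0.7,0],[0,0,0]],
    [0,[-0.1,-0.3,0],[0,0,0]],
    [0,[0,0,0],[0,0,0]],
    [0,[0,0,0],[0,0,0]]
  ]
}}

```text
time: 15.83
tool_pos: [0.4282, -0.1185, 0.0914]
tcp_rot: [0.708, 0.707, 0.001, 0.001]
ft_force: [0.4, 0.0, -0.8]
opening: 0.0471
grip_force: 41.6
```

Request:
{"fn": "drive_tool", "kwargs": {
  "rows": [
    [0,[0,0,0.5],[0,0,0]],
    [0,[0,0,0.4],[0,0,0]],
    [0,[0,0,0.3],[0,0,0]],
    [0,[0,0,0],[0,0,0]],
    [0,[0,0,0],[0,0,0]],
    [0,[0,0,0],[0,0,0]]
  ]
}}

```text
time: 16.33
tool_pos: [0.4288, -0.1182, 0.055]
tcp_rot: [0.707, 0.707, 0.0, 0.001]
ft_force: [0.2, 0.6, -1.3]
opening: 0.0469
grip_force: 42.6
```

Request:
{"fn": "drive_tool", "kwargs": {
  "rows": [
    [0,[0,0,0.08],[0,0,0]],
    [0,[0,0,0],[0,0,0]],
    [0.9,[0,0,0],[0,0,0]],
    [0.9,[0,0,0],[0,0,0]],
    [0.9,[0,0,0],[0,0,0]],
    [0.9,[0,0,0],[0,0,0]],
    [0.9,[0,0,-0.3],[0,0,0]],
    [1,[0,0,-0.8],[0,0,0]],
    [1,[0,0,-1],[0,0,0]],
    [1,[0,0,-1],[0,0,0]],
    [1,[0,0,-1],[0,0,0]],
    [1,[0,0,0],[0,0,0]]
  ]
}}

```text
time: 17.33
tool_pos: [0.4307, -0.1195, 0.1807]
tcp_rot: [0.707, 0.707, 0.002, 0.005]
ft_force: [1.1, -0.0, 0.1]
opening: 0.0854
grip_force: 0.0
```

Request:
{"fn": "drive_tool", "kwargs": {
  "rows": [
    [1,[-0.2,0.4,0],[0,0,0]],
    [1,[-0.4,0.8,0],[0,0,0]],
    [1,[-0.4,0.8,0],[0,0,0]],
    [1,[-0.4,0.8,0],[0,0,0]],
    [1,[-0.4,0.8,0],[0,0,0]],
    [1,[-0.4,0.8,0],[0,0,0]],
    [1,[-0.2,0.35,0],[0,0,0]],
    [1,[0,0,0],[0,0,0]],
    [1,[0,0,0],[0,0,0]]
  ]
}}

```text
time: 18.08
tool_pos: [0.569, -0.1901, 0.1731]
tcp_rot: [0.707, 0.707, -0.001, -0.002]
ft_force: [-0.1, -0.4, -0.7]
opening: 0.085
grip_force: 0.0
```

```bash
python3 - <<'E'
from h import *
p,d,i=grab('wrist','w2.png');w=world(d,i)
t=w[(d>0)&(w[...,2]>.048)&(w[...,2]<.062)];t=t[np.linalg.norm(t[:,:2]-(.5695,-.1905),axis=1)<.04]
print(len(t),np.median(t,0),(t.max(0)+t.min(0))/2,t.max(0)-t.min(0),ctrl.observe()['tool_pos'])
E
```

```text
2385 [ 0.57281788 -0.18696092  0.0547718 ] [ 0.57322334 -0.18817613  0.05256448] [0.05280578 0.05314315 0.00904672] [ 0.56814303 -0.18960241  0.17345158]
```

View pics/w2.png

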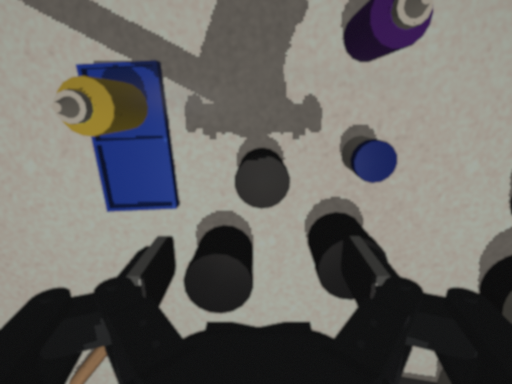

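The wrist view shows yellow upright in its compartment at (105,108), and the black tub at (262,178), measured at about (0.572, -0.189).

Request:
{"fn": "drive_tool", "kwargs": {
  "rows": [
    [1,[0.04,0.09,0.4],[0,0,0]],
    [1,[0,0,0.8],[0,0,0]],
    [1,[0,0,0.9],[0,0,0]],
    [1,[0,0,0.9],[0,0,0]],
    [1,[0,0,0.9],[0,0,0]],
    [1,[0,0,0.6],[0,0,0]],
    [1,[0,0,0.4],[0,0,0]],
    [1,[0,0,0],[0,0,0]],
    [1,[0,0,0],[0,0,0]]
  ]
}}

```text
time: 18.88
tool_pos: [0.5705, -0.1879, 0.0275]
tcp_rot: [0.707, 0.707, -0.001, -0.001]
ft_force: [1.1, -0.8, 0.5]
opening: 0.0854
grip_force: 0.0
```

Request:
{"fn": "drive_tool", "kwargs": {
  "rows": [
    [0,[0,0,0],[0,0,0]],
    [0,[0,0,0],[0,0,0]],
    [0,[0,0,0],[0,0,0]],
    [0,[0,0,0],[0,0,0]],
    [0,[0,0,0],[0,0,0]],
    [0,[0,0,0],[0,0,0]],
    [0,[0,0,0],[0,0,0]],
    [0,[0,0,0],[0,0,0]]
  ]
}}

```text
time: 19.55
tool_pos: [0.573, -0.1892, 0.0301]
tcp_rot: [0.707, 0.707, 0.0, 0.001]
ft_force: [-1.0, 0.3, 6.3]
opening: 0.0529
grip_force: 42.7
```

Request:
{"fn": "drive_tool", "kwargs": {
  "rows": [
    [0,[0,0,-0.5],[0,0,0]],
    [0,[0,0,-0.8],[0,0,0]],
    [0,[0,-0.4,0],[0,0,0]],
    [0,[0,-0.8,0],[0,0,0]],
    [0,[-0.04,-0.9,0],[0,0,0]],
    [0,[-0.04,-0.9,0],[0,0,0]],
    [0,[-0.04,-0.9,0],[0,0,0]],
    [0,[-0.04,-0.5,0],[0,0,0]],
    [0,[0,-0.3,0],[0,0,0]],
    [0,[0,0,0],[0,0,0]],
    [0,[0,0,0],[0,0,0]]
  ]
}}

```text
time: 20.47
tool_pos: [0.432, -0.1941, 0.0679]
tcp_rot: [0.707, 0.707, 0.0, 0.001]
ft_force: [0.9, 0.0, -1.8]
opening: 0.0529
grip_force: 42.9
```

Request:
{"fn": "drive_tool", "kwargs": {
  "rows": [
    [0,[0,0,0.5],[0,0,0]],
    [0,[0,0,0.4],[0,0,0]],
    [0,[0,0,0.23],[0,0,0]],
    [0,[0,0,0],[0,0,0]],
    [0,[0,0,0],[0,0,0]],
    [0,[0,0,0],[0,0,0]]
  ]
}}

```text
time: 20.97
tool_pos: [0.4323, -0.1939, 0.0336]
tcp_rot: [0.707, 0.707, 0.0, 0.0]
ft_force: [0.4, -0.4, -1.9]
opening: 0.053
grip_force: 44.7
```

Request:
{"fn": "drive_tool", "kwargs": {
  "rows": [
    [0,[0,0,0.06],[0,0,0]],
    [0,[0,0,0],[0,0,0]],
    [0.9,[0,0,0],[0,0,0]],
    [0.9,[0,0,0],[0,0,0]],
    [0.9,[0,0,0],[0,0,0]],
    [0.9,[0,0,0],[0,0,0]],
    [0.9,[0,0,-0.3],[0,0,0]],
    [1,[0,0,-0.8],[0,0,0]],
    [1,[0,0,-1],[0,0,0]],
    [1,[0,0,-1],[0,0,0]],
    [1,[0,0,-1],[0,0,0]],
    [1,[0,0,-0.7],[0,0,0]]
  ]
}}

```text
time: 21.97
tool_pos: [0.4318, -0.1941, 0.179]
tcp_rot: [0.707, 0.707, 0.0, 0.002]
ft_force: [1.2, -0.7, -0.8]
opening: 0.0853
grip_force: 0.0
```

```bash
python3 - <<'E'
from h import *
print(ctrl.observe()['tool_pos'])
p,d,i=grab('wrist');w=world(d,i)
t=w[(d>0)&(w[...,2]>.052)&(w[...,2]<.066)];t=t[np.linalg.norm(t[:,:2]-(.4308,-.194),axis=1)<.036]
print(len(t),np.median(t,0),(t.max(0)+t.min(0))/2,t.max(0)-t.min(0),ctrl.observe()['tool_pos'])
E
```

```text
[ 0.43182839 -0.19407282  0.17902344]
2345 [ 0.43260519 -0.19175101  0.05879347] [ 0.43309867 -0.19300245  0.05660088] [0.05313434 0.0538137  0.00914262] [ 0.43400318 -0.19528245  0.18232809]
```

Request:
{"fn": "drive_tool", "kwargs": {
  "rows": [
    [1,[0.5,0.2,0],[0,0,0]],
    [1,[0.9,0.3,0],[0,0,0]],
    [1,[0.9,0.3,0],[0,0,0]],
    [1,[0.9,0.3,0],[0,0,0]],
    [1,[0.9,0.3,0],[0,0,0]],
    [1,[0.9,0.3,0],[0,0,0]],
    [1,[0.9,0.3,0],[0,0,0]],
    [1,[0.9,0.3,0],[0,0,0]],
    [1,[0.9,0.3,0],[0,0,0]],
    [1,[0.9,0.3,0],[0,0,0]],
    [1,[0.9,0.3,0],[0,0,0]],
    [1,[0.9,0.3,0],[0,0,0]]
  ]
}}

```text
time: 23.02
tool_pos: [0.5361, 0.1197, 0.1761]
tcp_rot: [0.707, 0.707, -0.0, 0.0]
ft_force: [0.7, -1.1, -0.3]
opening: 0.0857
grip_force: 0.0
```

Request:
{"fn": "drive_tool", "kwargs": {
  "rows": [
    [1,[0.9,0.3,0],[0,0,0]],
    [1,[0.9,0.3,0],[0,0,0]],
    [1,[0.7,0.3,0],[0,0,0]],
    [1,[0.35,0.1,0],[0,0,0]],
    [1,[0,0,0],[0,0,0]],
    [1,[0,0,0],[0,0,0]]
  ]
}}

```text
time: 23.52
tool_pos: [0.5655, 0.2034, 0.1756]
tcp_rot: [0.707, 0.708, -0.001, -0.0]
ft_force: [0.5, -0.1, -0.4]
opening: 0.0858
grip_force: 0.0
```

```bash
python3 - <<'E'
from h import *
p,d,i=grab('wrist','w3.png');w=world(d,i)
t=w[(d>0)&(w[...,2]>.044)&(w[...,2]<.056)];t=t[np.linalg.norm(t[:,:2]-(.568,.2035),axis=1)<.035]
print(len(t),np.median(t,0),(t.max(0)+t.min(0))/2,t.max(0)-t.min(0),ctrl.observe()['tool_pos'])
E
```

```text
1358 [0.57063266 0.20641794 0.04979093] [0.57066411 0.20576934 0.04818801] [0.03961757 0.04094732 0.00834663] [0.56523558 0.20272743 0.17557738]
```

View pics/w3.png

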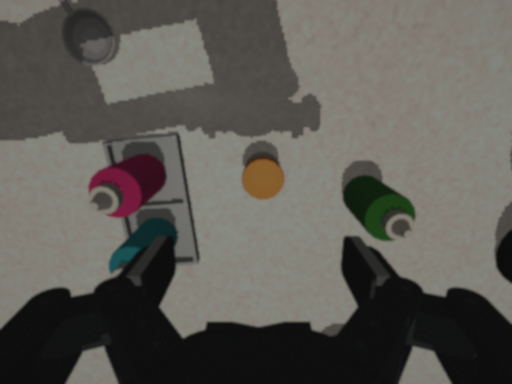

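Pink and turquoise stand in the silver tray. The orange tub is at (263,178), which is close under the gripper.

Request:
{"fn": "drive_tool", "kwargs": {
  "rows": [
    [1,[0.05,0.12,0.4],[0,0,0]],
    [1,[0,0,0.8],[0,0,0]],
    [1,[0,0,0.9],[0,0,0]],
    [1,[0,0,0.9],[0,0,0]],
    [1,[0,0,0.9],[0,0,0]],
    [1,[0,0,0.6],[0,0,0]],
    [1,[0,0,0.4],[0,0,0]],
    [1,[0,0,0],[0,0,0]],
    [1,[0,0,0],[0,0,0]]
  ]
}}

```text
time: 24.32
tool_pos: [0.5688, 0.2039, 0.0277]
tcp_rot: [0.708, 0.707, -0.001, -0.001]
ft_force: [0.7, 0.3, 0.6]
opening: 0.0854
grip_force: 0.0
```

Request:
{"fn": "drive_tool", "kwargs": {
  "rows": [
    [0,[0,0,0],[0,0,0]],
    [0,[0,0,0],[0,0,0]],
    [0,[0,0,0],[0,0,0]],
    [0,[0,0,0],[0,0,0]],
    [0,[0,0,0],[0,0,0]],
    [0,[0,0,0],[0,0,0]],
    [0,[0,0,0],[0,0,0]],
    [0,[0,0,0],[0,0,0]],
    [0,[0,0,0],[0,0,0]]
  ],
  "newtons": 35
}}

```text
time: 25.07
tool_pos: [0.5707, 0.2055, 0.0302]
tcp_rot: [0.707, 0.707, 0.001, 0.001]
ft_force: [-0.3, -0.9, 7.1]
opening: 0.0408
grip_force: 35.6
```

Request:
{"fn": "drive_tool", "kwargs": {
  "rows": [
    [0,[0,0,-0.5],[0,0,0]],
    [0,[0,0,-0.9],[0,0,0]],
    [0,[0,0,-0.9],[0,0,0]],
    [0,[0,0,-0.9],[0,0,0]],
    [0,[0,0,-0.9],[0,0,0]],
    [0,[0,0,-0.6],[0,0,0]],
    [0,[-0.5,-0.2,0],[0,0,0]],
    [0,[-0.8,-0.3,0],[0,0,0]],
    [0,[-0.8,-0.3,0],[0,0,0]],
    [0,[-0.8,-0.3,0],[0,0,0]],
    [0,[-0.8,-0.3,0],[0,0,0]],
    [0,[-0.8,-0.3,0],[0,0,0]]
  ]
}}

```text
time: 26.07
tool_pos: [0.5165, 0.0687, 0.1685]
tcp_rot: [0.707, 0.707, -0.001, -0.001]
ft_force: [-1.1, -0.4, -0.6]
opening: 0.0406
grip_force: 35.6
```

Request:
{"fn": "drive_tool", "kwargs": {
  "rows": [
    [0,[-0.8,-0.3,0],[0,0,0]],
    [0,[-0.8,-0.3,0],[0,0,0]],
    [0,[-0.8,-0.3,0],[0,0,0]],
    [0,[-0.8,-0.3,0],[0,0,0]],
    [0,[-0.8,-0.3,0],[0,0,0]],
    [0,[-0.8,-0.3,0],[0,0,0]],
    [0,[-0.8,-0.3,0],[0,0,0]],
    [0,[-0.8,-0.3,0],[0,0,0]],
    [0,[-0.8,-0.2,0],[0,0,0]],
    [0,[-0.6,-0.1,0],[0,0,0]],
    [0,[0,0,0],[0,0,0]],
    [0,[0,0,0],[0,0,0]]
  ]
}}

```text
time: 27.07
tool_pos: [0.4362, -0.1641, 0.1689]
tcp_rot: [0.708, 0.706, -0.0, -0.001]
ft_force: [-0.8, 0.5, -1.3]
opening: 0.0407
grip_force: 35.6
```

```bash
python3 - <<'E'
from h import *
o=ctrl.observe();print(o['tool_pos'],o['opening'],o['grip_force'])
p,d,i=grab('wrist','w4.png');w=world(d,i)
t=w[(d>0)&(w[...,2]>.052)&(w[...,2]<.066)];t=t[np.linalg.norm(t[:,:2]-(.4308,-.194),axis=1)<.036]
print(len(t),np.median(t,0),(t.max(0)+t.min(0))/2,t.max(0)-t.min(0),ctrl.observe()['tool_pos'])
E
```

```text
[ 0.43621148 -0.16414637  0.16887635] 0.040725068727889134 35.622162222862244
262 [ 0.42422384 -0.17050988  0.05825806] [ 0.42953588 -0.17940626  0.05656566] [0.04630162 0.02658607 0.00898365] [ 0.43644706 -0.16338508  0.16895695]
```

View pics/w4.png

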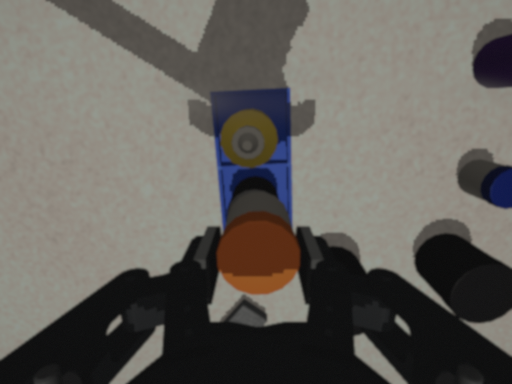

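The orange tub is held straight. Yellow is centred in its compartment at (248,137), and the black tub lies 30 mm further on.

Request:
{"fn": "drive_tool", "kwargs": {
  "rows": [
    [0,[-0.6,-0.1,0],[0,0,0]],
    [0,[-0.37,-0.04,0],[0,0,0]],
    [0,[0,0,0.5],[0,0,0]],
    [0,[0,0,0.7],[0,0,0]],
    [0,[0,0,0.6],[0,0,0]],
    [0,[0,0,0.4],[0,0,0]],
    [0,[0,0,0],[0,0,0]],
    [0,[0,0,0],[0,0,0]]
  ]
}}

```text
time: 27.78
tool_pos: [0.433, -0.1919, 0.1032]
tcp_rot: [0.707, 0.707, -0.0, -0.001]
ft_force: [-0.3, 1.2, -0.9]
opening: 0.0406
grip_force: 35.6
```

Request:
{"fn": "drive_tool", "kwargs": {
  "rows": [
    [0,[-0.03,-0.02,0.2],[0,0,0]],
    [0,[0,0,0.2],[0,0,0]],
    [0,[0,0,0],[0,0,0]],
    [0,[0,0,0],[0,0,0]],
    [0,[0,0,0],[0,0,0]]
  ]
}}

```text
time: 28.2
tool_pos: [0.4331, -0.1938, 0.0921]
tcp_rot: [0.707, 0.707, 0.0, 0.0]
ft_force: [0.0, -0.3, -1.5]
opening: 0.0406
grip_force: 35.6
```

Request:
{"fn": "drive_tool", "kwargs": {
  "rows": [
    [0,[0,0,0.04],[0,0,0]],
    [0,[0,0,0],[0,0,0]],
    [0,[0,0,0],[0,0,0]]
  ]
}}

```text
time: 28.45
tool_pos: [0.433, -0.1938, 0.0907]
tcp_rot: [0.707, 0.707, 0.0, 0.0]
ft_force: [0.2, -0.3, -0.6]
opening: 0.0406
grip_force: 35.6
```

Request:
{"fn": "drive_tool", "kwargs": {
  "rows": [
    [0,[0,0,0.03],[0,0,0]],
    [0,[0,0,0],[0,0,0]],
    [0.9,[0,0,0],[0,0,0]],
    [0.9,[0,0,0],[0,0,0]],
    [0.9,[0,0,0],[0,0,0]],
    [0.9,[0,0,0],[0,0,0]],
    [0.9,[0,0,0],[0,0,0]],
    [1,[0,0,-0.4],[0,0,0]],
    [1,[0,0,-0.8],[0,0,0]],
    [1,[0,0,-1],[0,0,0]],
    [1,[0,0,-1],[0,0,0]],
    [1,[0,0,-1],[0,0,0]]
  ]
}}

```text
time: 29.45
tool_pos: [0.4325, -0.1935, 0.2169]
tcp_rot: [0.707, 0.707, -0.0, -0.0]
ft_force: [1.5, -0.2, -0.3]
opening: 0.0854
grip_force: 0.0
```

Request:
{"fn": "drive_tool", "kwargs": {
  "rows": [
    [1,[-0.6,0,0],[0,0,0]],
    [1,[-1,0,0],[0,0,0]],
    [1,[-1,0,0],[0,0,0]],
    [1,[-1,0,0],[0,0,0]],
    [1,[-1,0,0],[0,0,0]],
    [1,[-1,0,0],[0,0,0]],
    [1,[-1,0,0],[0,0,0]],
    [1,[-1,0,0],[0,0,0]],
    [1,[-0.5,0,0],[0,0,0]],
    [1,[0,0,0],[0,0,0]]
  ]
}}

```text
time: 30.28
tool_pos: [0.4329, -0.4402, 0.2153]
tcp_rot: [0.708, 0.706, -0.0, 0.001]
ft_force: [-0.1, -0.2, 0.3]
opening: 0.0852
grip_force: 0.0
```

```bash
python3 - <<'E'
from h import *
p,d,i=grab('top','t1.png');w=world(d,i)
for n,c,z in(('pink',(.4387,.2002),.112),('turq',(.4453,.1245),.112),('yel',(.4272,-.118),.112),('orange',(.432,-.193),.109),('green',(.684,.172),.108),('purple',(.672,-.052),.108),('navy',(.678,-.171),.05)):
    t=w[(d>0)&(w[...,2]>z-(.006 if n in('orange','navy') else .024))&(w[...,2]<z+.01)];t=t[np.linalg.norm(t[:,:2]-c,axis=1)<.035]
    print(n,len(t),np.median(t,0).round(4) if len(t) else '',((t.max(0)+t.min(0))/2).round(4) if len(t) else '')
E
```

```text
pink 162 [0.436  0.1954 0.0984] [0.4347 0.1972 0.1012]
turq 163 [0.4426 0.1198 0.0979] [0.4425 0.1214 0.1014]
yel 159 [ 0.427  -0.1184  0.0982] [ 0.4266 -0.1198  0.1012]
orange 377 [ 0.4306 -0.1944  0.1092] [ 0.4314 -0.1944  0.1077]
green 153 [0.6824 0.1708 0.0941] [0.6848 0.1724 0.0967]
purple 147 [ 0.6701 -0.0523  0.0943] [ 0.6725 -0.0534  0.0975]
navy 296 [ 0.6779 -0.1703  0.0502] [ 0.6776 -0.1707  0.0489]
```

View pics/t1.png

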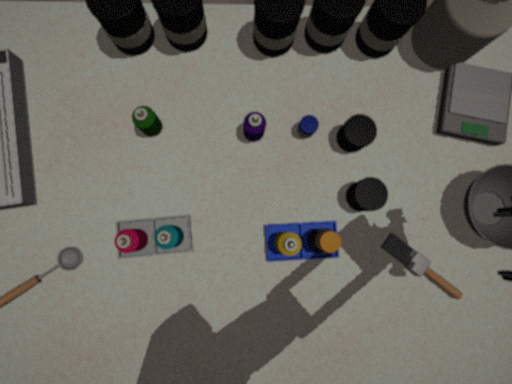

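All four are in place, the orange tub sits on the black one with its top at 0.109 (expected 0.109), and the spares are undisturbed.

```bash
python3 -c "
from rig import ctrl
print(ctrl.hand_in())"
```

```text
the job is handed in; nothing more can be done
None
```

I placed both dye kits and handed the job in after about 30 s of robot time; the final top view showed every bottle and tub within tolerance and the three spares where they started, but the hand-in returned no verdict.

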